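# Clear the jack out of the parts tray and hold the tray level above its stand

### The job

The top of the low stand under the tray of turned parts is about to be wiped, so the tray has to be held up for a moment. First take the screw jack, which crowds the handle, out of the tray and stand it upright on the bare strip of yellow desk to the left of the papers and the stand, leaving the tray where it is. Then take the tray by its handle, lift it about 10 cm straight up and hold it there level and still for at least three seconds with its three parts in it; finish while still holding it up, and do not disturb the other things on the desk.

Things in the scene. Friction and masses are not known exactly. Their poses are not given: they have to be found in the camera images.
- stand: fixed low stand on four short legs that bridges the pile of papers: grey top 155 (x) x 225 (y) mm, its upper face 58 mm above the desk; origin on the desk (z 0) under its centre, x along the short side, y along the long side. The tray stands centred on it, sides parallel
- bare_desk (a point): fixed point on the desk top, in the middle of the bare yellow strip left of the papers; 60 mm around it is always free. The strip is about 12 cm wide (y), between papers and stand on its right and loupe and marker on its left. The pile of papers itself looks about 25 mm high but its loose sheets give way: stand nothing on it
- tray: loose steel tray, 136 (x) x 210 (y) mm, floor 4 mm thick, rim 16 mm high, walls 4 mm, about 0.3 kg empty and 0.55 kg with its parts; origin at the centre of its underside, z up out of the tray. A carrying handle runs along its y over the middle, on a flat post at each end
- tray_grip (a point): middle of the tray's handle, 58 mm above the tray's underside: a black ribbed grip 14 mm wide (x), 18 mm high, 120 mm long (along the tray's y), so its top is 67 mm and its underside 49 mm above the tray's underside. Axes as the tray's
- jack_center (a point): screw jack, 42 mm across at its round black body, 54 mm tall, 0.2 kg, standing upright in the tray close beside the middle of the handle, on one side or the other (axis about 39 mm from the handle's middle line). This point is half-way up, 27 mm above its foot; the body, the part to grasp, reaches from the foot to 28 mm up, the thin screw (24 mm, then 9 mm across) above it. z is its axis
- collar_center (a point): stepped brass-coloured collar, 36 mm across, 24 mm tall, 0.1 kg, standing in the tray across the handle from the jack; point at its centre, 12 mm up
- spigot_center (a point): turned steel part with a flange, 28 mm across, 28 mm tall, 0.06 kg, standing in the tray near one end; point at its centre, 14 mm up
- nut_center (a point): steel nut, 25 mm across, 12 mm tall, 0.08 kg, lying in the tray near the other end; point at its centre, 6 mm up
- dial_indicator: round dial indicator lying on the desk at the right, 109 x 58 x 24 mm; leave alone; origin under its centre
- v_block: steel V-block on the desk at the right, 72 x 48 x 60 mm; leave alone; origin under its centre
- loupe: black loupe on the desk at the left, 38 mm across, 32 mm tall; leave alone; origin under its centre
- marker: black and white marker pen lying on the desk at the left, 17 x 135 x 16 mm, its length along its y; leave alone; origin under its centre
- tape_roll: roll of tape lying flat on the desk at the back left, 96 mm across, 25 mm tall; leave alone; origin under its centre

How it is judged (in metres and radians):
On the way, in this order (a step that is already met when the one before it is completed fails the run):
1. the screw jack stands upright on the bare strip of desk at the left, the tray still standing in its place on the stand (within 3 cm) (world y of jack_center between 0.185 and 0.37 m and world x of jack_center below 0.68 m and angle between jack_center's own z axis and vertical below 0.15 rad and height (world z) of jack_center between 0.015 and 0.045 m and horizontal distance between tray and stand below 0.03 m and z of tray in the frame of stand below 0.064 m and angle between tray's own z axis and vertical below 0.05 rad), for 0.3 s.
2. the tray hangs from the gripper, 6 to 21 cm above where it stood, level and still for 2.5 s (z of tray in the frame of stand between 0.118 and 0.27 m and horizontal distance between tray and stand below 0.08 m and angle between tray's own z axis and vertical below 0.1 rad and linear speed of tray below 0.03 m/s and angular speed of tray below 0.15 rad/s and contact force between the fingers and tray above 1 N and contact force between tray and stand below 0.1 N), for 2.5 s.
At the end, for the whole second after the job is handed in: fingers hold the tray 6 to 21 cm above the stand, within 8 cm of its centre seen from above, tilted under 0.1 rad, slower than 3 cm/s, with collar, spigot and nut inside; the jack stands upright (within 0.15 rad) on the desk left of papers and stand (y above 0.185 m) (all of step 2 and x of spigot_center in the frame of tray between -0.066 and 0.066 m and y of spigot_center in the frame of tray between -0.103 and 0.103 m and z of spigot_center in the frame of tray between 0 and 0.035 m and x of nut_center in the frame of tray between -0.066 and 0.066 m and y of nut_center in the frame of tray between -0.103 and 0.103 m and z of nut_center in the frame of tray between 0 and 0.035 m and x of collar_center in the frame of tray between -0.066 and 0.066 m and y of collar_center in the frame of tray between -0.103 and 0.103 m and z of collar_center in the frame of tray between 0 and 0.035 m and world y of jack_center between 0.185 and 0.37 m and world x of jack_center below 0.68 m and angle between jack_center's own z axis and vertical below 0.15 rad and height (world z) of jack_center between 0.015 and 0.045 m); the arm keeps its last pose, push and grip.
It fails at once if the tray tips more than 0.3 rad (angle between tray's own z axis and vertical above 0.3 rad).
It fails at once if a part leaves the tray (not (x of spigot_center in the frame of tray between -0.066 and 0.066 m and y of spigot_center in the frame of tray between -0.103 and 0.103 m and z of spigot_center in the frame of tray between 0 and 0.035 m and x of nut_center in the frame of tray between -0.066 and 0.066 m and y of nut_center in the frame of tray between -0.103 and 0.103 m and z of nut_center in the frame of tray between 0 and 0.035 m and x of collar_center in the frame of tray between -0.066 and 0.066 m and y of collar_center in the frame of tray between -0.103 and 0.103 m and z of collar_center in the frame of tray between 0 and 0.035 m)).
It fails at once if another thing on the desk is moved more than 3 cm (distance of any of dial_indicator, v_block, loupe, marker, tape_roll from where it was at the start of the episode above 0.03 m).
It also fails if it takes over 56 s, if anything falls off the work surface, if the arm or the gripper's body presses on something with over 40 N, if the wrist force passes 120 N, or if a joint passes its speed limit or range.

### The arm

A 6-joint arm with a two-finger parallel gripper is mounted at the origin on a cart in front of the work surface, level with it; the furniture and walls round the work are solid. World frame = base frame: x ahead of the robot, y to its left, z up, the work surface at z = 0. Lengths are in mm, angles in rad, forces in N, time in s.
With the tool pointing down it reaches from about 275 to 750 mm from the base axis. Payload 10.2 kg.
Tool frame: the origin (TCP) lies at the very end of the fingers, on their centre line; the grasp point (between the pads) lies 19 mm behind it; z points along the fingers, x is the direction in which the jaws open and shut, and the axes are right-handed (so a half turn about z gives the same grasp; the last joint's range is limited). The gripper opens to 85 mm and grips with 20 to 120 N. Pads are 22 mm wide; open, the fingers measure 114 mm over their backs; the gripper's body (76 mm by 85 mm) begins 54 mm behind the grasp point. The pads swing forward as they close: fully open they stand 13 mm farther back than shut.
Start: joints at [-1.504, 0.313, 1.498, -0, 1.331, -0.223], TCP at [150.011, -503.118, 231.294] pointing down, gripper open.
Joint ranges: [-2.94, 2.94], [-0.97, 2.17], [0.19, 2.56], [-1.23, 4.37], [0.02, 3.11], [-2.88, 2.88]. Speed limits (rad/s): [2.39, 2.39, 3.01, 3.14, 3.14, 3.14].

### API

Orientations are given as a unit quaternion [w, x, y, z].
In Python, from rig import ctrl, cams gives the robot as it stands.
- The arm moves only by the tool play_rows, never from a script. Its argument "steps" is a list of rows, each a list of 2 entries, a list of its own where there are three numbers: the shift along the tool's x, y, z normalised to -1 to 1, where 1 is 0.75 m, then the turn, a rotation vector about the tool's x, y, z normalised to -1 to 1, where 1 is 45 degrees. A call has 1 to 20 rows; each row shifts and turns the commanded pose from where the row before left it, along the tool's axes as they then stand; what a row does not reach is not made up. A row lasts 1/10 s, in which the tool goes at most 50 mm and 8.59 degrees, less where a joint would pass 70% of its speed; a pose out of reach is approached as far as the arm can. A call with a number of a shift or a turn outside -1 to 1 is refused whole. A call with a gripper value outside its range is refused whole. "grip" is the closure, from 0 (fully open) to 1 (shut), set as the call begins (left out, the last holds). The fingers move at their own pace and stop on an object; "squeeze" is the grip in N (left out, the last holds). Time passes only in rows, so rows that do not move let the fingers close. It gives the time, the measured TCP pose, the force and the opening at its end, in the units of the state.
- ctrl.sense(): the state, without advancing time (a new reading comes with each control period).
- cams.capture(name): name is "scene" or "top" or "wrist"; returns the picture (420x560x3 uint8, red, green, blue); there is no depth.
- cams.camera_info(name): a dict with "fx", "fy", "cx", "cy" (pixels), "dist_coeffs" ([k1, k2, p1, p2, k3] as OpenCV has them; the pictures are not rectified), "xyz" and "attitude" of the camera in the world. Camera axes: x right, y up, looking along -z (the intrinsics and any distortion apply to the point x, -y, -z); pixel columns grow to the right and rows downward; lengths in mm; the calibration is good to about 2 mm. A picture is of the moment at which its call begins: read the wrist's pose just before it. camera_info takes no time and is no camera call; for the wrist camera it gives the pose at the moment of the call.
- ctrl.finish_job(): hands the job in, once; it reports no verdict.
Trained networks look in the newest picture that a camera, given by its name, has taken for a name from the list of things; names that differ only in an ending like _2 or _b are one class to them, and where a whole thing is asked for, a point or a joint stands for the part that bears it (a point fixed in the world has none). Each returns a list of dicts, best first, with "p" (0 to 1); they miss things now and then, are a little off and sometimes report something else, mostly with a low value. They report only what shows in the picture. A call takes as long as a camera call.
- cams.search_frame(camera, thing): "rect" ([centre column, centre row, width, height] in pixels, round what is visible of it).
- cams.tip_of(camera, thing): "pixel" ([column, row] in pixels: a listed point, or the origin of a listed thing).
The state is a dict: "time_s": time; "joints": joint angles; "dq": joint speeds; "tau": joint torques, N m; "eef_pos": TCP position; "ee_rot": TCP orientation; "force": force on the tool from outside, world axes, zero at the start; "wrist_torque": the same for the moment, N m; "grip_width": opening from 0.0 (shut) to 1.0 (fully open).
Only numpy, scipy, OpenCV 4.12 (cv2) and the standard library are available. Lean on these libraries where they do the work, as an engineer would, in place of code of your own. Each camera call takes 0.05 s, during which the arm holds its last target.

## Working session

There is one attempt and no reset: what is moved stays moved. The work goes in short steps, Python scripts to look and compute and a tool call to move; the robot and the scene stay as the last step left them, time stands still between calls to the robot, and variables do not carry over. Pictures are saved under pics/ and viewed, and the job is handed in when it is done.

Besides the shell and the picture viewer there is one more tool, called after "Request:" as name([rows], argument=value, ...), one row to a line, values as JSON. play_rows: Moves the arm, as the interface text tells. Its arguments: {"type":"object","properties":{"steps":{"type":"array"},"grip":{"type":"number"},"squeeze":{"type":"number"}},"required":["steps"]}

```bash
ls; mkdir -p pics
cat > h.py <<'E'
import numpy as np, cv2, json
from scipy.spatial.transform import Rotation as R
from rig import ctrl, cams
def snap(n,f):
    im=cams.capture(n); cv2.imwrite('pics/'+f,cv2.cvtColor(im,cv2.COLOR_RGB2BGR)); return im
def cam(n):
    c=cams.camera_info(n); K=np.array([[c['fx'],0,c['cx']],[0,c['fy'],c['cy']],[0,0,1.]])
    a=np.array(c['attitude'],float)
    Rm=a.reshape(3,3) if a.size==9 else R.from_quat(a,scalar_first=True).as_matrix()
    return K,np.array(c['dist_coeffs'],float),np.array(c['xyz'],float),Rm
def ray(C,px):
    K,d,t,Rm=C; u=cv2.undistortPoints(np.array([[px]],float),K,d)[0,0]
    v=Rm@np.array([u[0],-u[1],-1.]); return t,v/np.linalg.norm(v)
def atz(C,px,z):
    t,v=ray(C,px); return t+v*(z-t[2])/v[2]
def proj(C,P):
    K,d,t,Rm=C; q=(np.atleast_2d(P)-t)@Rm; q=q*[1,-1,-1]
    return cv2.projectPoints(q.reshape(-1,1,3),np.zeros(3),np.zeros(3),K,d)[0][:,0]
def tri(rs):
    A=0;b=0
    for t,v in rs:
        M=np.eye(3)-np.outer(v,v);A=A+M;b=b+M@t
    return np.linalg.solve(A,b)
E
python3 - <<'E'
from h import *
print({k:v for k,v in ctrl.sense().items()})
for n in('scene','top','wrist'):
    snap(n,n+'0.png'); print(n,cams.camera_info(n))
C={n:cam(n) for n in('scene','top')}
for th in('stand','tray','tray_grip','jack_center','collar_center','spigot_center','nut_center','loupe','marker','tape_roll'):
    rs=[]
    for n in C:
        r=cams.tip_of(n,th)
        print(th,n,[(np.round(x['pixel']),round(x['p'],2)) for x in r[:3]])
        if r: rs.append(ray(C[n],r[0]['pixel']))
    if len(rs)==2: print('   ',tri(rs).round(1))
print(ctrl.sense()['time_s'])
E
```

```text
pics
{'time_s': 0.0, 'joints': array([-1.50442085e+00,  3.13481484e-01,  1.49847169e+00,  6.37992108e-06,
        1.33097922e+00, -2.23392875e-01]), 'dq': array([ 0.00075532,  0.00060976, -0.00235894,  0.00064014,  0.00058276,
       -0.00187428]), 'tau': array([-1.04844970e-03, -4.12265146e+01, -2.59739041e+01, -1.57260288e-04,
        4.17528441e-03,  2.87636317e-05]), 'eef_pos': array([ 149.98392708, -502.84497222,  230.70593385]), 'ee_rot': array([-5.11372353e-04,  8.01788068e-01, -5.97608104e-01, -4.32706313e-04]), 'force': array([ 0.31368911, -0.40837768,  0.12656946]), 'wrist_torque': array([-0.02907964,  0.03220767,  0.03881214]), 'grip_width': 0.9978845811578868}
scene {'fx': 518.953818867739, 'fy': 518.953818867739, 'cx': 289.0684572779431, 'cy': 208.3092538178271, 'dist_coeffs': array([0.01324156, 0.        , 0.        , 0.        , 0.        ]), 'xyz': array([ -63.43572703,  583.71504078, 1027.62717807]), 'attitude': array([-0.38763767, -0.14700695,  0.32878721,  0.84854285])}
top {'fx': 435.06242762971385, 'fy': 435.06242762971385, 'cx': 281.8256507064629, 'cy': 212.1729
[... 1125 characters left out ...]
29., 207.]), 0.54)]
collar_center top [(array([307., 234.]), 0.68)]
    [515.6 -58.6  85.2]
spigot_center scene [(array([319., 180.]), 0.57)]
spigot_center top [(array([379., 233.]), 0.53), (array([319., 202.]), 0.4)]
    [ 594.3 -233.7    7.3]
nut_center scene [(array([296., 223.]), 0.56)]
nut_center top [(array([278., 230.]), 0.45)]
    [529.6  32.3  82. ]
loupe scene []
loupe top [(array([177., 262.]), 0.56)]
marker scene [(array([318., 204.]), 0.62), (array([181., 302.]), 0.55)]
marker top [(array([192., 177.]), 0.71), (array([183., 219.]), 0.46)]
    [468.8 184.  411.4]
tape_roll scene [(array([156., 257.]), 0.79)]
tape_roll top [(array([190., 178.]), 0.81)]
    [714.7 325.9  17.7]
1.15
```

Run:
```python
import cv2
a=cv2.imread('pics/scene0.png')[130:330,120:440]; cv2.imwrite('pics/scene0z.png',cv2.resize(a,None,fx=2.5,fy=2.5,interpolation=3))
a=cv2.imread('pics/top0.png')[140:300,150:400]; cv2.imwrite('pics/top0z.png',cv2.resize(a,None,fx=3.2,fy=3.2,interpolation=3))
```

```text
(no output)
```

View pics/scene0z.png

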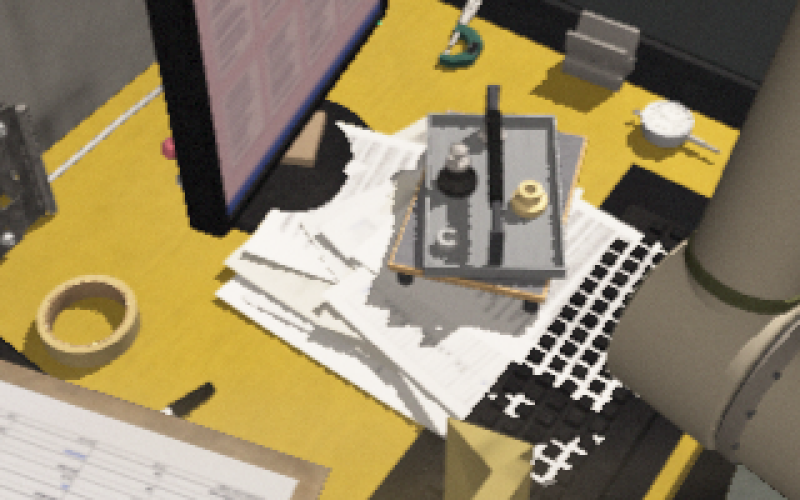

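View pics/top0z.png

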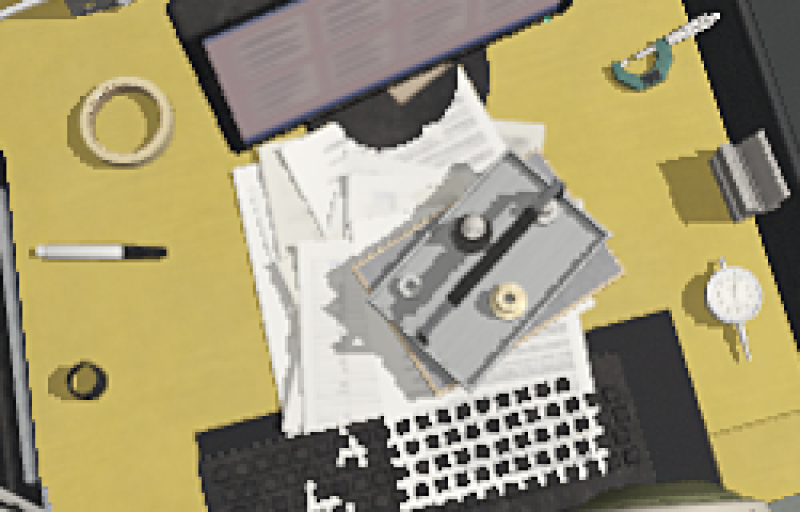

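View pics/scene0.png

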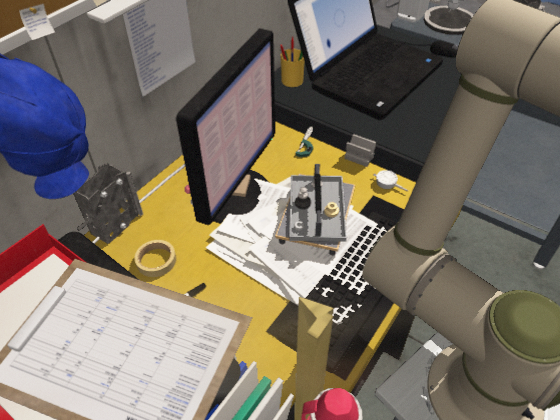

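```bash
cat >> h.py <<'E'
def tz(p): return [p[0]/3.2+150,p[1]/3.2+140]
def sz(p): return [p[0]/2.5+120,p[1]/2.5+130]
E
python3 - <<'E'
from h import *
T=cam('top');S=cam('scene')
rt=[atz(T,tz(p),74) for p in[(513,152),(608,236),(467,388),(370,300)]]
rs=[atz(S,sz(p),74) for p in[(428,116),(555,117),(565,275),(427,270)]]
for n,r in(('top',rt),('sc',rs)):
    r=np.array(r); print(n,r.round(0)[:,:2].tolist(),'c',r.mean(0).round(1),[round(np.linalg.norm(r[i]-r[i-1])) for i in range(4)])
    for a,b in((0,3),(1,2)): d=r[a]-r[b]; print(np.degrees(np.arctan2(d[1],d[0])).round(1))
    for a,b in((1,0),(2,3)): d=r[b]-r[a]; print(' x',np.degrees(np.arctan2(d[1],d[0])).round(1))
print('jack top', atz(T,tz((474,226)),116),atz(S,sz((459,150)),116), 'body',atz(T,tz((473,236)),76+14), atz(S,sz((459,180)),76))
print('collar',atz(T,tz((509,298)),82),atz(S,sz((530,193)),84))
print('nut/..',atz(T,tz((408,286)),75),atz(S,sz((446,238)),75))
print('right',atz(T,tz((546,210)),75),atz(S,sz((485,138)),75))
print('paper left edge',[atz(T,tz(p),20).round() for p in((233,170),(283,432),(262,150),(197,432))])
print('marker',atz(T,tz((30,250)),8),atz(T,tz((166,252)),8),'loupe',atz(T,tz((86,380)),16),'tape',atz(T,tz((125,122)),12))
print('monitor bottom',[atz(T,tz(p),0).round() for p in((238,150),(168,0),(570,5))],'z300',[atz(T,tz(p),z).round() for p in((238,150),(570,5)) for z in (100,)])
print('mon from scene',[(z,atz(S,sz((215,235)),z).round()) for z in(0,50,100)])
E
```

```text
top [[665.0, -74.0], [579.0, -166.0], [429.0, -27.0], [514.0, 67.0]] c [546.9 -50.1  74. ] [206, 126, 205, 127]
-43.1
-42.9
 x 47.2
 x 47.7
sc [[668.0, -67.0], [580.0, -167.0], [423.0, -23.0], [512.0, 71.0]] c [545.6 -46.5  74. ] [208, 133, 213, 130]
-41.4
-42.4
 x 48.7
 x 46.6
jack top [578.70201985 -32.94174974 116.        ] [579.92434567 -29.60069369 116.        ] body [574.95705055 -32.94187347  90.        ] [577.03947833 -28.40507563  76.        ]
collar [515.40687908 -67.72689212  82.        ] [513.06677729 -64.52458303  84.        ]
nut/.. [528.27697181  30.0140973   75.        ] [529.27096555  31.58472813  75.        ]
right [ 605.00743744 -105.70462646   75.        ] [604.16783738 -89.15630997  75.        ]
paper left edge [array([661., 212.,  20.]), array([391., 154.,  20.]), array([682., 183.,  20.]), array([391., 239.,  20.])]
marker [577.61021108 421.56886599   8.        ] [576.03050942 280.10795359   8.        ] loupe [442.29090058 353.65951059  16.        ] tape [714.91441112 329.1167318   12.        ]
monitor bottom [array([688., 211.,   0.]), array([857., 293.,   0.]), array([ 853., -143.,    0.])] z300 [array([658., 197., 100.]), array([ 811., -131.,  100.])]
mon from scene [(0, array([736., 167.,   0.])), (50, array([697., 188.,  50.])), (100, array([658., 208., 100.]))]
```

View pics/top0.png

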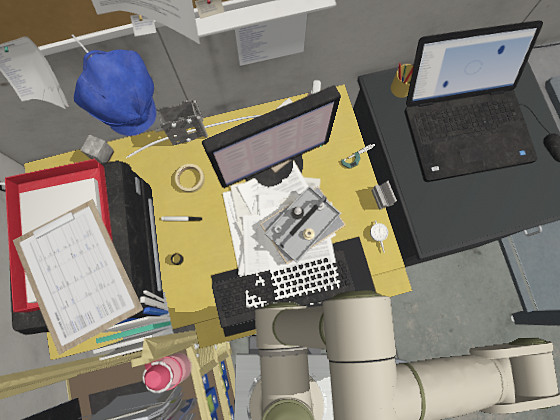

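View pics/wrist0.png

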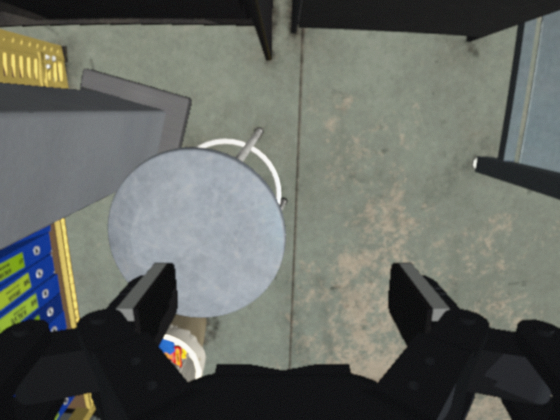

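```bash
cat >> h.py <<'E'
def yaw_of(q):
    x=R.from_quat(q,scalar_first=True).as_matrix()[:,0]; return np.degrees(np.arctan2(x[1],x[0]))
def plan(tgt,yaw,n,ease=True):
    s=ctrl.sense(); p=s['eef_pos']; y=yaw_of(s['ee_rot']); dy=(yaw-y+180)%360-180
    D=np.array(tgt)-p; f=np.linspace(0,1,n+1)
    if ease: f=.4*f+.6*(3*f**2-2*f**3)
    rows=[];P=p.copy()
    for i in range(n):
        a=np.radians(y+dy*f[i]); c,si=np.cos(a),np.sin(a)
        M=np.array([[c,si,0],[si,-c,0],[0,0,-1]]) # columns tool axes in world: x,y,z
        d=M.T@(p+D*f[i+1]-P); r=np.round(d/750,4); P=P+M@(r*750)
        t=round(-dy*(f[i+1]-f[i])/45,4)
        rows.append([r.tolist(),[0,0,t]])
    print('from',p.round(1),round(y,1),'d',D.round(1),'dyaw',round(dy,1),'maxstep',max(np.linalg.norm(np.array(r[0]))*750 for r in rows).round(1))
    print(json.dumps(rows))
E
python3 - <<'E'
from h import *
plan([570,-38,230],-42.7,19)
E
```

```text
from [ 150.  -503.1  231.3] -73.4 d [420.  465.1  -1.3] dyaw 30.7 maxstep 42.8
[[[-0.0112, -0.0185, 0.0], [0, 0, -0.0176]], [[-0.0148, -0.025, 0.0001], [0, 0, -0.0237]], [[-0.0175, -0.031, 0.0001], [0, 0, -0.0291]], [[-0.0195, -0.0365, 0.0001], [0, 0, -0.0338]], [[-0.0207, -0.0413, 0.0001], [0, 0, -0.0377]], [[-0.0211, -0.0454, 0.0001], [0, 0, -0.0409]], [[-0.0209, -0.049, 0.0001], [0, 0, -0.0434]], [[-0.02, -0.0516, 0.0001], [0, 0, -0.0452]], [[-0.0185, -0.0536, 0.0001], [0, 0, -0.0463]], [[-0.0167, -0.0546, 0.0001], [0, 0, -0.0466]], [[-0.0146, -0.0548, 0.0001], [0, 0, -0.0463]], [[-0.0123, -0.054, 0.0002], [0, 0, -0.0452]], [[-0.01, -0.0522, 0.0001], [0, 0, -0.0434]], [[-0.0077, -0.0496, 0.0001], [0, 0, -0.0409]], [[-0.0056, -0.0458, 0.0001], [0, 0, -0.0377]], [[-0.0039, -0.0412, 0.0], [0, 0, -0.0338]], [[-0.0023, -0.0355, 0.0001], [0, 0, -0.0291]], [[-0.0013, -0.0291, 0.0001], [0, 0, -0.0237]], [[-0.0005, -0.0216, 0.0], [0, 0, -0.0176]]]
```

Request:
play_rows([
  [[-0.0112,-0.0185,0],[0,0,-0.0176]],
  [[-0.0148,-0.025,0],[0,0,-0.0237]],
  [[-0.0175,-0.031,0],[0,0,-0.0291]],
  [[-0.0195,-0.0365,0],[0,0,-0.0338]],
  [[-0.0207,-0.0413,0],[0,0,-0.0377]],
  [[-0.0211,-0.0454,0],[0,0,-0.0409]],
  [[-0.0209,-0.049,0],[0,0,-0.0434]],
  [[-0.02,-0.0516,0],[0,0,-0.0452]],
  [[-0.0185,-0.0536,0],[0,0,-0.0463]],
  [[-0.0167,-0.0546,0],[0,0,-0.0466]],
  [[-0.0146,-0.0548,0],[0,0,-0.0463]],
  [[-0.0123,-0.054,0],[0,0,-0.0452]],
  [[-0.01,-0.0522,0],[0,0,-0.0434]],
  [[-0.0077,-0.0496,0],[0,0,-0.0409]],
  [[-0.0056,-0.0458,0],[0,0,-0.0377]],
  [[-0.0039,-0.0412,0],[0,0,-0.0338]],
  [[-0.0023,-0.0355,0],[0,0,-0.0291]],
  [[-0.0013,-0.0291,0],[0,0,-0.0237]],
  [[-0.0005,-0.0216,0],[0,0,-0.0176]],
  [[0,0,0],[0,0,0]],
], grip=0.2, squeeze=40)

```text
time_s: 3.15
eef_pos: [570.3, -35.9, 231.1]
ee_rot: [-0.0, 0.932, -0.363, -0.0]
force: [-0.3, 0.0, -0.7]
grip_width: 0.798
```

Run:
```python
from h import *
s=ctrl.sense();print(s['time_s'],s['eef_pos'],yaw_of(s['ee_rot']),s['grip_width'])
snap('wrist','w1.png');W=cam('wrist')
for th,z in(('tray_grip',116),('jack_center',89),('collar_center',74),('spigot_center',76),('nut_center',68)):
    r=cams.tip_of('wrist',th); print(th,[(np.round(x['pixel']),round(x['p'],2),atz(W,x['pixel'],z).round(1)) for x in r[:2]])
```

```text
3.15 [570.33836505 -35.8738274  231.0754505 ] -42.527620744378915 0.7983195327967593
tray_grip [(array([277., 210.]), 0.68, array([564.8, -37.7, 116. ])), (array([280., 231.]), 0.66, array([555. , -51.5, 116. ]))]
jack_center [(array([294., 181.]), 0.76, array([586.1, -34.5,  89. ])), (array([281., 230.]), 0.53, array([549.8, -57.7,  89. ]))]
collar_center [(array([265., 256.]), 0.88, array([518.8, -69.6,  74. ]))]
spigot_center [(array([281., 232.]), 0.52, array([545.8, -62.6,  76. ]))]
nut_center [(array([202., 166.]), 0.81, array([534.5,  25.5,  68. ]))]
```

View pics/w1.png

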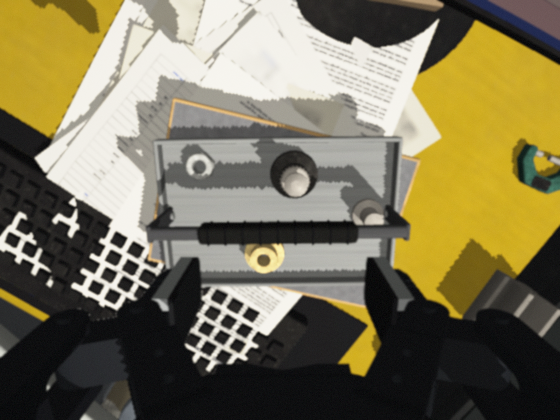

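Run:
```python
from h import *
import cv2
W=cam('wrist')
for n,p,z in(('jack body',(294,174),88),('jack tip',(296,181),116),('grip L',(200,233),116),('grip R',(357,232),116),('nut',(200,166),74),('collar top',(263,258),86),('spig',(371,212),88)):
    print(n,atz(W,p,z).round(1))
r=np.array([atz(W,p,74) for p in((156,140),(401,136),(392,283),(163,285))]); print(r.round(1),r.mean(0))
for a,b in((0,1),(3,2)): d=r[a]-r[b]; print(np.linalg.norm(d),np.degrees(np.arctan2(d[1],d[0])))
a=cv2.imread('pics/w1.png')[110:310,130:430]; cv2.imwrite('pics/w1z.png',cv2.resize(a,None,fx=2.6,fy=2.6,interpolation=3))
```

```text
jack body [589.7 -31.9  88. ]
jack tip [589.9 -32.6 116. ]
grip L [508.9 -12.5 116. ]
grip R [597.5 -93.5 116. ]
nut [534.7  25.2  74. ]
collar top [520.1 -68.4  86. ]
spig [615.3 -99.2  88. ]
[[ 523.4   65.7   74. ]
 [ 675.4  -70.8   74. ]
 [ 586.5 -171.8   74. ]
 [ 428.3  -28.1   74. ]] [553.39863555 -51.2384349   74.        ]
204.21077523893155 138.087130737657
213.70766057236747 137.75495025378316
```

View pics/w1z.png

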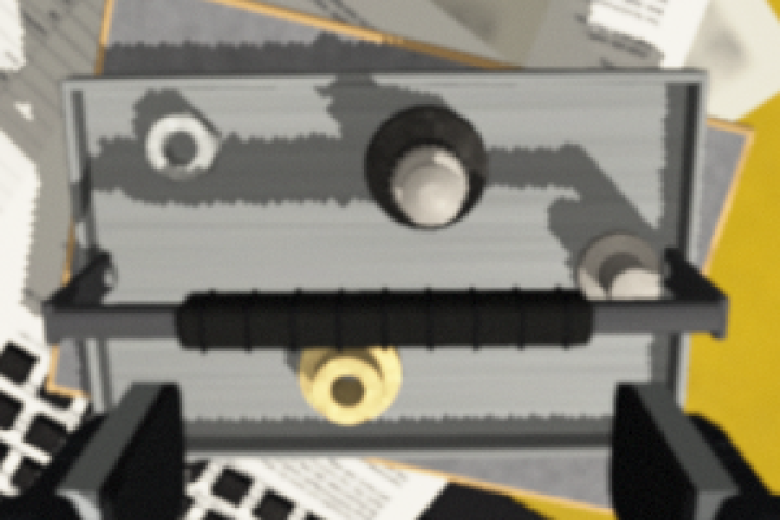

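Run:
```python
from h import *
s=ctrl.sense();print(s['time_s'],s['eef_pos'],yaw_of(s['ee_rot']),s['dq'].round(3))
W0=cam('wrist');im=snap('wrist','w2.png');W=cam('wrist'); print(W0[2],W[2],(W[3]-W0[3]).max())
P=W[2]-s['eef_pos'];print('off',P, W[3][:,2])
a=im[110:310,130:430]; cv2.imwrite('pics/w2z.png',cv2.resize(a[:,:,::-1],None,fx=2.6,fy=2.6,interpolation=3))
# where would tcp/fingers project; project top/scene estimates
T=cam('top');S=cam('scene')
for n,P in(('jacktip',(590,-32.5,116)),('jacktip2',(579,-31,116)),('gripL',(508.9,-12.5,116)),('gripR',(597.5,-93.5,116)),('collar',(520,-68.4,86))):
    t=proj(T,P)[0];q=proj(S,P)[0]; print(n,t,(t-[150,140])*3.2,q,(q-[120,130])*2.5, proj(W,P)[0])
```

```text
3.45 [569.65410433 -38.48020425 231.45788375] -42.758531895819964 [ 0.002  0.004 -0.004 -0.     0.001  0.001]
[616.42017243  10.74096145 373.58310812] [616.49291611  10.75233239 373.57858563] 3.556253240111218e-05
off [ 46.83881177  49.23253663 142.12070188] [0.17972643 0.19422547 0.96435205]
jacktip [297.95925953 207.02856173] [473.4696305  214.49139754] [301.73135343 187.22680392] [454.32838358 143.06700981] [296.00909386 180.91912789]
jacktip2 [297.48782044 210.52790722] [471.96102541 225.68930309] [304.27644372 189.93795173] [460.6911093  149.84487932] [283.59964447 189.42825435]
gripL [291.47021839 233.134358  ] [452.70469886 298.0299456 ] [318.3528336  209.68119856] [495.882084   199.20299639] [199.9337688  233.07029932]
gripR [317.86957046 204.71675894] [537.18262548 207.0936286 ] [317.72860667 174.36725465] [494.32151667 110.91813663] [356.90568984 232.08120817]
collar [309.34522084 231.42431808] [509.90470669 292.55781785] [331.22043745 204.32395111] [528.05109362 185.80987777] [262.88325397 258.10271852]
```

View pics/w2z.png

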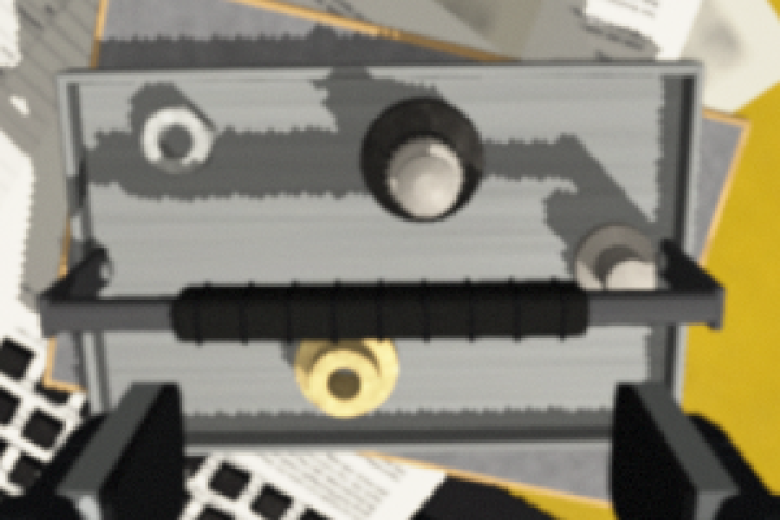

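Run:
```python
from h import *
W=cam('wrist')
est={'body':((292,171.3),90),'tip':((293.7,179.2),116),'gL':((197,230.5),116),'gR':((355.5,229),116),'collar':((262.5,256.5),86),'nut':((197.8,163),74),
 'c1':((154,137),74),'c2':((399,134),74)}
pts={k:atz(W,*v) for k,v in est.items()}
for k in pts: print(k,pts[k].round(1))
out=[]
for n,x0,y0,w,h in(('top',255,180,95,90),('scene',275,165,80,75)):
    im=cv2.imread(f'pics/{n}0.png'); C=cam(n); s=8
    a=cv2.resize(im[y0:y0+h,x0:x0+w],None,fx=s,fy=s,interpolation=cv2.INTER_CUBIC)
    for k,P in pts.items():
        q=proj(C,P)[0]; q=(q-[x0,y0]+.5)*s; cv2.drawMarker(a,(int(q[0]),int(q[1])),(0,0,255),cv2.MARKER_CROSS,14,1)
    cv2.imwrite(f'pics/{n}1m.png',a[:600,:800])
```

```text
body [590.2 -28.9  90. ]
tip [589.6 -30.4 116. ]
gL [508.7  -9.5 116. ]
gR [598.3 -90.8 116. ]
collar [520.8 -67.1  86. ]
nut [535.3  28.2  74. ]
c1 [524.1  68.5  74. ]
c2 [675.3 -68.3  74. ]
```

View pics/top1m.png

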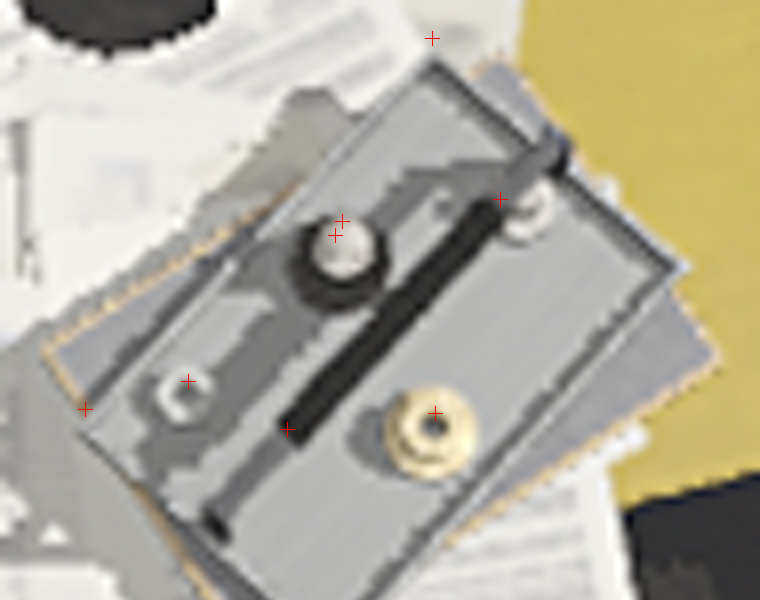

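View pics/scene1m.png

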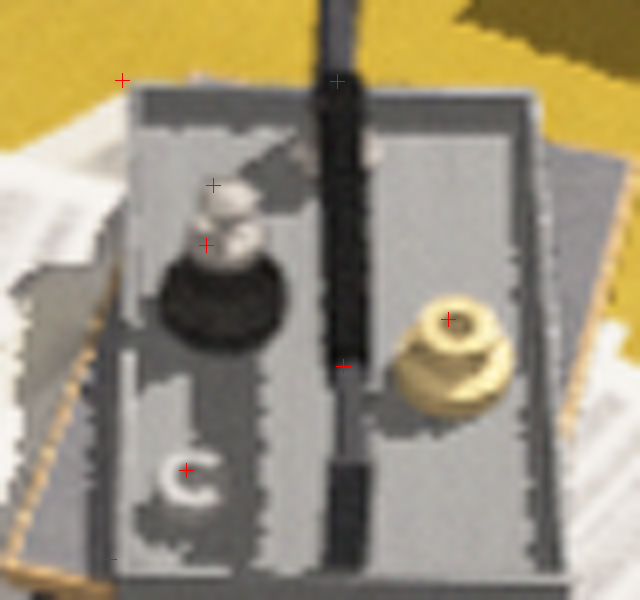

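Run:
```python
from h import *
plan([584,-31,145],-42.2,4)
```

```text
from [569.7 -38.5 231.5] -42.8 d [ 14.3   7.5 -86.5] dyaw 0.6 maxstep 27.0
[[[0.0014, -0.0039, 0.0223], [0, 0, -0.0024]], [[0.0022, -0.0062, 0.0353], [0, 0, -0.0038]], [[0.0023, -0.0062, 0.0354], [0, 0, -0.0038]], [[0.0014, -0.0039, 0.0223], [0, 0, -0.0024]]]
```

Request:
play_rows([
  [[0.0014,-0.0039,0.0223],[0,0,-0.0024]],
  [[0.0022,-0.0062,0.0353],[0,0,-0.0038]],
  [[0.0023,-0.0062,0.0354],[0,0,-0.0038]],
  [[0.0014,-0.0039,0.0223],[0,0,-0.0024]],
  [[0,0,0],[0,0,0]],
  [[0,0,0],[0,0,0]],
  [[0,0,0],[0,0,0]],
])

```text
time_s: 4.2
eef_pos: [584.7, -30.9, 146.2]
ee_rot: [-0.0, 0.933, -0.36, 0.001]
force: [0.1, 0.1, -0.3]
grip_width: 0.802
```

Run:
```python
from h import *
s=ctrl.sense();print(s['time_s'],s['eef_pos'],yaw_of(s['ee_rot']),s['dq'].round(3))
snap('wrist','w3.png'); snap('scene','s3.png'); snap('top','t3.png')
a=cv2.imread('pics/t3.png')[165:265,240:360]; cv2.imwrite('pics/t3z.png',cv2.resize(a,None,fx=6,fy=6,interpolation=2))
```

```text
4.2 [584.73032965 -30.86346262 146.22680775] -42.16668904299017 [ 0.002 -0.001 -0.    -0.001 -0.004  0.   ]
```

View pics/w3.png

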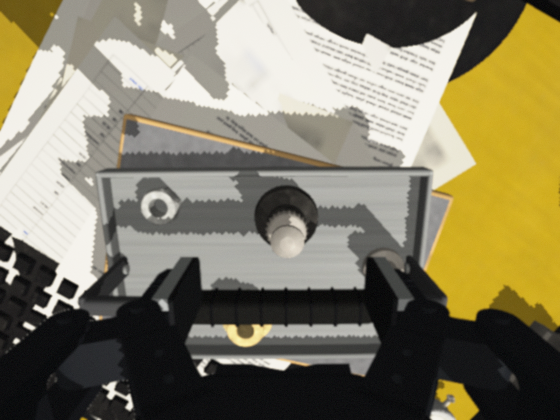

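View pics/s3.png

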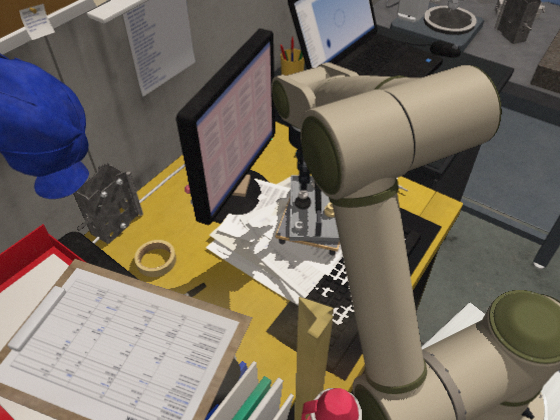

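Run:
```python
from h import *
W=cam('wrist'); p=np.array([584.7,-30.9]); a=np.radians(-42.2); X=np.array([np.cos(a),np.sin(a)]);Y=np.array([X[1],-X[0]])
for n,px,z in(('tip',(288,241),116),('body',(286,216),90),('gripC-ish top',(282,307),116),('nut',(159,207),74),('c1',(98,173),74),('c2',(431,172),74)):
    P=atz(W,px,z); d=P[:2]-p; print(n,P.round(1),'toolxy',(d@X).round(1),(d@Y).round(1))
r=ray(W,(288,241)); print(r)
for z in(130,66): print('tcp proj',proj(W,[*p,z]))
# fit handle-jack: where TCP-axis at z=146
print(proj(W,[[*(p+X*34),146],[*(p-X*34),146],[*(p+Y*11),146]]))
```

```text
tip [589.7 -30.7 116. ] toolxy 3.5 -3.5
body [592.9 -26.   90. ] toolxy 2.8 -9.2
gripC-ish top [561.7 -56.9 116. ] toolxy 0.4 34.7
nut [535.   28.1  74. ] toolxy -76.4 -10.3
c1 [522.7  68.5  74. ] toolxy -112.7 -32.0
c2 [674.3 -68.5  74. ] toolxy 91.6 -32.4
(array([630.61579772,  19.02410804, 287.91820294]), array([-0.22302933, -0.27068532, -0.93647604]))
tcp proj [[281.0560926 258.2237868]]
tcp proj [[281.29447962 219.02247818]]
[[358.99473258 272.59450308]
 [202.92632958 272.72374176]
 [281.0065165  295.49844418]]
```

View pics/t3z.png

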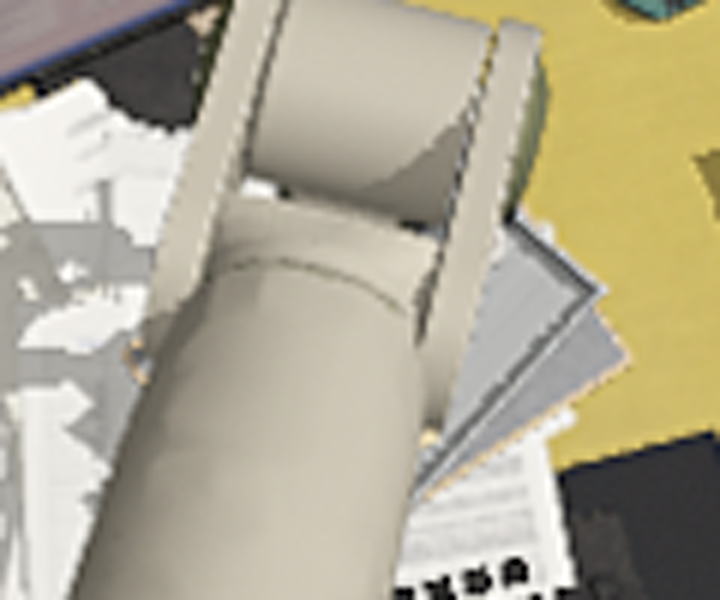

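Run:
```python
from h import *
plan([589.2,-31,66],-42.2,5)
```

```text
from [584.5 -30.7 145.8] -42.2 d [  4.7  -0.3 -79.8] dyaw -0.0 maxstep 20.6
[[[0.0007, -0.0006, 0.0151], [0, 0, 0.0001]], [[0.0011, -0.0008, 0.0244], [0, 0, 0.0002]], [[0.0013, -0.001, 0.0274], [0, 0, 0.0003]], [[0.0011, -0.0009, 0.0243], [0, 0, 0.0002]], [[0.0007, -0.0006, 0.0151], [0, 0, 0.0001]]]
```

Request:
play_rows([
  [[0.0025,-0.002,0],[0,0,0]],
  [[0.0024,-0.0019,0.02],[0,0,0]],
  [[0,0,0.0244],[0,0,0]],
  [[0,0,0.0274],[0,0,0]],
  [[0,0,0.022],[0,0,0]],
  [[0,0,0.0126],[0,0,0]],
  [[0,0,0],[0,0,0]],
  [[0,0,0],[0,0,0]],
])

```text
time_s: 5.15
eef_pos: [589.3, -30.9, 65.3]
ee_rot: [-0.0, 0.933, -0.36, 0.0]
force: [0.1, -0.4, 0.4]
grip_width: 0.802
```

Run:
```python
from h import *
s=ctrl.sense();print(s['time_s'],s['eef_pos'],yaw_of(s['ee_rot']),s['force'])
snap('wrist','w4.png')
```

```text
5.15 [589.29379122 -30.90919288  65.31738691] -42.1491504658421 [ 0.12661307 -0.3799304   0.38102239]
```

View pics/w4.png

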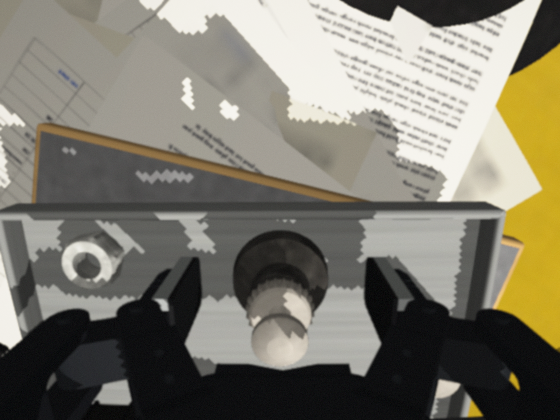

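Request:
play_rows([
  [[0,0,0],[0,0,0]],
  [[0,0,0],[0,0,0]],
  [[0,0,0],[0,0,0]],
  [[0,0,0],[0,0,0]],
  [[0,0,0],[0,0,0]],
  [[0,0,0],[0,0,0]],
  [[0,0,-0.005],[0,0,0]],
  [[0,0,-0.015],[0,0,0]],
  [[0,0,0],[0,0,0]],
], grip=1, squeeze=60)

```text
time_s: 6.1
eef_pos: [589.8, -31.0, 81.8]
ee_rot: [-0.0, 0.933, -0.36, 0.001]
force: [0.7, 0.1, -1.7]
grip_width: 0.422
```

Run:
```python
from h import *
s=ctrl.sense();print(s['time_s'],s['eef_pos'],yaw_of(s['ee_rot']),s['force'],s['grip_width'])
snap('wrist','w5.png')
```

```text
6.1 [589.81870301 -31.03035162  81.80514386] -42.14697308407104 [ 0.73695004  0.14882717 -1.7391248 ] 0.4223526503475221
```

View pics/w5.png

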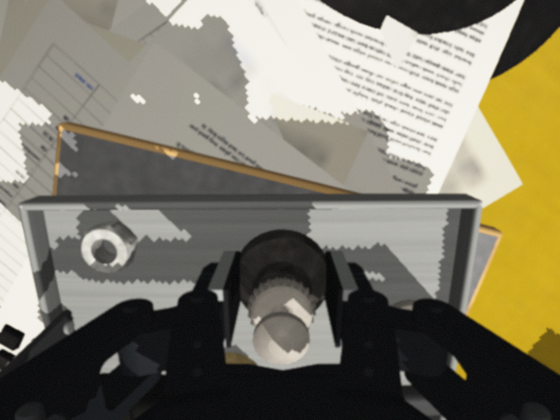

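Run:
```python
from h import *
plan([589.5,-31,180],-42.2,5)
```

```text
from [589.4 -30.9  81. ] -42.1 d [ 0.1 -0.1 99. ] dyaw -0.1 maxstep 25.5
[[[0.0, 0.0, -0.0188], [0, 0, 0.0002]], [[0.0, 0.0, -0.0302], [0, 0, 0.0003]], [[0.0001, 0.0, -0.034], [0, 0, 0.0003]], [[-0.0, 0.0, -0.0302], [0, 0, 0.0003]], [[0.0, 0.0, -0.0188], [0, 0, 0.0002]]]
```

Request:
play_rows([
  [[0,0,-0.0188],[0,0,0]],
  [[0,0,-0.03],[0,0,0]],
  [[0,0,-0.034],[0,0,0]],
  [[0,0,-0.03],[0,0,0]],
  [[0,0,-0.0188],[0,0,0]],
  [[0,0,0],[0,0,0]],
])

```text
time_s: 6.75
eef_pos: [589.8, -31.0, 181.4]
ee_rot: [-0.0, 0.933, -0.36, 0.002]
force: [0.1, -1.0, -2.1]
grip_width: 0.418
```

Run:
```python
from h import *
snap('wrist','w6.png')
plan([500,250,150],-42.2,12)
print(ctrl.sense()['force'],ctrl.sense()['grip_width'])
```

```text
from [589.2 -30.9 179.7] -42.1 d [-89.2 280.9 -29.7] dyaw -0.1 maxstep 31.9
[[[-0.0153, -0.0089, 0.0018], [0, 0, 0.0001]], [[-0.0224, -0.0131, 0.0026], [0, 0, 0.0001]], [[-0.0281, -0.0163, 0.0033], [0, 0, 0.0001]], [[-0.0323, -0.0189, 0.0037], [0, 0, 0.0001]], [[-0.0351, -0.0204, 0.0041], [0, 0, 0.0001]], [[-0.0366, -0.0213, 0.0043], [0, 0, 0.0001]], [[-0.0365, -0.0213, 0.0042], [0, 0, 0.0001]], [[-0.0352, -0.0204, 0.0041], [0, 0, 0.0001]], [[-0.0323, -0.0188, 0.0038], [0, 0, 0.0001]], [[-0.028, -0.0164, 0.0032], [0, 0, 0.0001]], [[-0.0225, -0.013, 0.0027], [0, 0, 0.0001]], [[-0.0153, -0.0089, 0.0017], [0, 0, 0.0001]]]
[ 0.51686304  0.63066842 -1.49696427] 0.42192313946333665
```

View pics/w6.png

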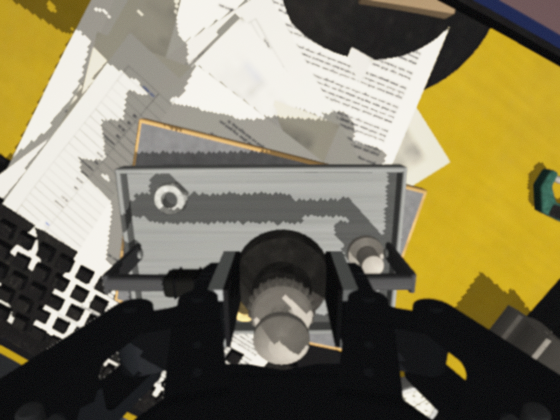

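Request:
play_rows([
  [[-0.0153,-0.0089,0.0018],[0,0,0]],
  [[-0.0224,-0.0131,0.0026],[0,0,0]],
  [[-0.0281,-0.0163,0.0033],[0,0,0]],
  [[-0.0323,-0.0189,0.0037],[0,0,0]],
  [[-0.0351,-0.0204,0.0041],[0,0,0]],
  [[-0.0366,-0.0213,0.0043],[0,0,0]],
  [[-0.0365,-0.0213,0.0042],[0,0,0]],
  [[-0.0352,-0.0204,0.0041],[0,0,0]],
  [[-0.0323,-0.0188,0.0038],[0,0,0]],
  [[-0.028,-0.0164,0.0032],[0,0,0]],
  [[-0.0225,-0.013,0.0027],[0,0,0]],
  [[-0.0153,-0.0089,0.0017],[0,0,0]],
  [[0,0,0],[0,0,0]],
  [[0,0,0],[0,0,0]],
])

```text
time_s: 8.2
eef_pos: [499.4, 250.0, 148.9]
ee_rot: [0.0, 0.933, -0.359, -0.0]
force: [0.2, 0.2, -1.4]
grip_width: 0.421
```

Run:
```python
from h import *
snap('wrist','w7.png');snap('top','t7.png')
W=cam('wrist')
plan([500,250,12],-42.2,7)
print(ctrl.sense()['force'],ctrl.sense()['grip_width'])
```

```text
from [499.9 249.4 149.1] -42.2 d [ 1.000e-01  6.000e-01 -1.371e+02] dyaw -0.0 maxstep 25.4
[[[-0.0, -0.0001, 0.0165], [0, 0, 0.0]], [[-0.0001, -0.0001, 0.0261], [0, 0, 0.0]], [[-0.0001, -0.0001, 0.0319], [0, 0, 0.0]], [[-0.0001, -0.0001, 0.0338], [0, 0, 0.0]], [[-0.0, -0.0001, 0.0319], [0, 0, 0.0]], [[-0.0001, -0.0001, 0.0261], [0, 0, 0.0]], [[-0.0, -0.0001, 0.0165], [0, 0, 0.0]]]
[ 0.28227287 -0.80291919 -1.64047033] 0.423112344572285
```

View pics/w7.png

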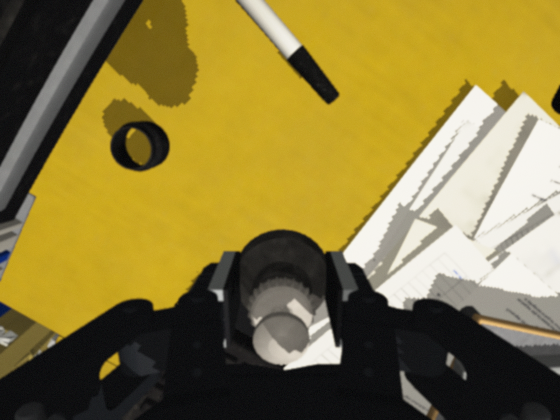

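View pics/t7.png

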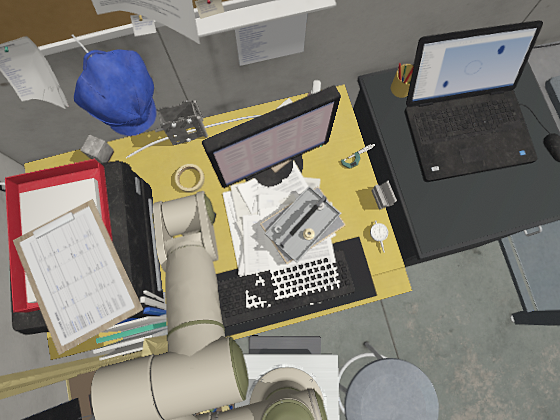

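Run:
```python
from h import *
W=cam('wrist')
for px,z in(((345,255),15),((470,85),15),((327,102),8),((140,147),16)): print(px,atz(W,px,z).round())
print(proj(W,[[500,250,0],[500,250,150]]))
```

```text
(345, 255) [507. 178.  15.]
(470, 85) [664. 219.  15.]
(327, 102) [576. 281.   8.]
(140, 147) [447. 354.  16.]
[[281.00668608 193.96429536]
 [279.68593908 272.29865461]]
```

Request:
play_rows([
  [[0,0,0.0165],[0,0,0]],
  [[0,0,0.0261],[0,0,0]],
  [[0,0,0.032],[0,0,0]],
  [[0,0,0.034],[0,0,0]],
  [[0,0,0.032],[0,0,0]],
  [[0,0,0.026],[0,0,0]],
  [[0,0,0.0165],[0,0,0]],
  [[0,0,0.005],[0,0,0]],
  [[0,0,0.002],[0,0,0]],
  [[0,0,0],[0,0,0]],
])

```text
time_s: 9.3
eef_pos: [500.1, 250.0, 7.1]
ee_rot: [-0.0, 0.933, -0.36, 0.0]
force: [0.8, 0.2, -1.5]
grip_width: 0.422
```

Request:
play_rows([
  [[0,0,0.002],[0,0,0]],
  [[0,0,0.002],[0,0,0]],
  [[0,0,0],[0,0,0]],
])

```text
time_s: 9.6
eef_pos: [500.1, 250.1, 4.2]
ee_rot: [-0.0, 0.933, -0.36, 0.0]
force: [-0.7, -0.0, 3.8]
grip_width: 0.422
```

Request:
play_rows([
  [[0,0,0],[0,0,0]],
  [[0,0,0],[0,0,0]],
  [[0,0,0],[0,0,0]],
  [[0,0,0],[0,0,0]],
], grip=0.22)

```text
time_s: 10.0
eef_pos: [499.7, 250.0, 3.5]
ee_rot: [-0.0, 0.933, -0.36, -0.0]
force: [-0.5, 0.4, 0.4]
grip_width: 0.782
```

Run:
```python
from h import *
print(ctrl.sense()['force'],ctrl.sense()['grip_width'])
snap('wrist','w8.png')
```

```text
[-0.46037478  0.41190259  0.43579254] 0.782274933095956
```

View pics/w8.png

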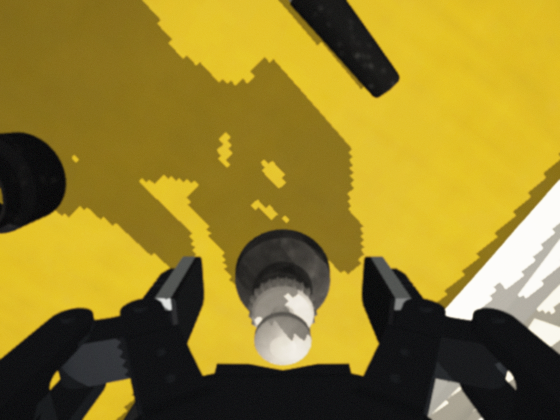

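Request:
play_rows([
  [[0,0,-0.013],[0,0,0]],
  [[0,0,-0.025],[0,0,0]],
  [[0,0,-0.04],[0,0,0]],
  [[0,0,-0.05],[0,0,0]],
  [[0,0,-0.05],[0,0,0]],
  [[0,0,-0.035],[0,0,0]],
  [[0,0,-0.015],[0,0,0]],
  [[0,0,0],[0,0,0]],
])

```text
time_s: 10.85
eef_pos: [500.1, 250.1, 175.8]
ee_rot: [-0.001, 0.933, -0.36, 0.001]
force: [-0.7, 0.8, -1.2]
grip_width: 0.785
```

Run:
```python
from h import *
snap('wrist','w9.png')
plan([553,-50,230],47.8,18)
```

```text
from [499.5 250.  174.2] -42.2 d [  53.5 -300.    55.8] dyaw 90.0 maxstep 22.4
[[[0.0089, 0.0069, -0.0021], [0, 0, -0.0551]], [[0.0116, 0.0098, -0.0027], [0, 0, -0.0749]], [[0.0135, 0.0129, -0.0035], [0, 0, -0.0921]], [[0.0147, 0.0161, -0.004], [0, 0, -0.1069]], [[0.0147, 0.0192, -0.0044], [0, 0, -0.1193]], [[0.014, 0.0222, -0.0048], [0, 0, -0.1291]], [[0.0122, 0.0249, -0.0051], [0, 0, -0.1366]], [[0.0099, 0.027, -0.0053], [0, 0, -0.1415]], [[0.007, 0.0284, -0.0053], [0, 0, -0.144]], [[0.0037, 0.0291, -0.0054], [0, 0, -0.144]], [[0.0004, 0.0287, -0.0053], [0, 0, -0.1415]], [[-0.0027, 0.0276, -0.005], [0, 0, -0.1366]], [[-0.0053, 0.0258, -0.0049], [0, 0, -0.1291]], [[-0.0073, 0.0231, -0.0044], [0, 0, -0.1193]], [[-0.0084, 0.02, -0.004], [0, 0, -0.1069]], [[-0.0087, 0.0166, -0.0034], [0, 0, -0.0921]], [[-0.008, 0.0129, -0.0028], [0, 0, -0.0749]], [[-0.0065, 0.0092, -0.0021], [0, 0, -0.0551]]]
```

View pics/w9.png

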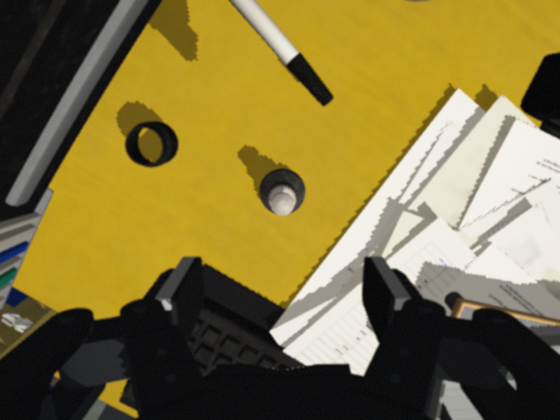

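The jack stands upright at about (283,190), clear of the papers, marker and loupe. Next I'll move over the handle.

Request:
play_rows([
  [[0.0089,0.0069,-0.0021],[0,0,-0.0551]],
  [[0.0116,0.0098,-0.0027],[0,0,-0.0749]],
  [[0.0135,0.0129,-0.0035],[0,0,-0.0921]],
  [[0.0147,0.0161,-0.004],[0,0,-0.1069]],
  [[0.0147,0.0192,-0.0044],[0,0,-0.1193]],
  [[0.014,0.0222,-0.0048],[0,0,-0.1291]],
  [[0.0122,0.0249,-0.0051],[0,0,-0.1366]],
  [[0.0099,0.027,-0.0053],[0,0,-0.1415]],
  [[0.007,0.0284,-0.0053],[0,0,-0.144]],
  [[0.0037,0.0291,-0.0054],[0,0,-0.144]],
  [[0.0004,0.0287,-0.0053],[0,0,-0.1415]],
  [[-0.0027,0.0276,-0.005],[0,0,-0.1366]],
  [[-0.0053,0.0258,-0.0049],[0,0,-0.1291]],
  [[-0.0073,0.0231,-0.0044],[0,0,-0.1193]],
  [[-0.0084,0.02,-0.004],[0,0,-0.1069]],
  [[-0.0087,0.0166,-0.0034],[0,0,-0.0921]],
  [[-0.008,0.0129,-0.0028],[0,0,-0.0749]],
  [[-0.0065,0.0092,-0.0021],[0,0,-0.0551]],
  [[0,0,0],[0,0,0]],
  [[0,0,0],[0,0,0]],
], grip=0.4)

```text
time_s: 12.9
eef_pos: [552.8, -49.7, 229.0]
ee_rot: [-0.001, 0.915, 0.405, -0.001]
force: [0.1, -1.2, 0.1]
grip_width: 0.599
```

Run:
```python
from h import *
snap('wrist','w10.png')
s=ctrl.sense();print(s['time_s'],s['eef_pos'],yaw_of(s['ee_rot']),s['dq'].round(3))
```

```text
12.95 [552.89699659 -49.48067298 229.35129144] 47.757845736301384 [ 0.006 -0.007 -0.006 -0.002  0.002 -0.006]
```

View pics/w10.png

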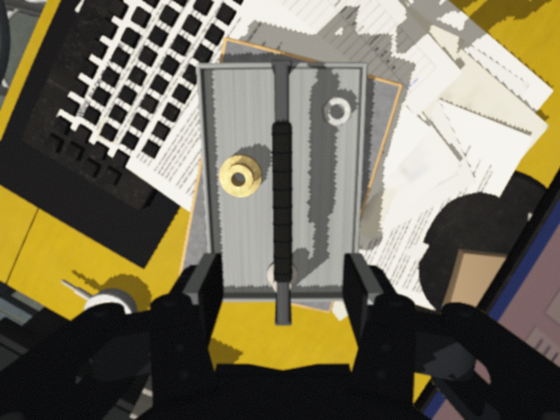

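Run:
```python
from h import *
W=cam('wrist'); p=np.array([552.9,-49.6]); a=np.radians(47.76); X=np.array([np.cos(a),np.sin(a)]);Y=np.array([X[1],-X[0]])
pts={}
for n,px,z in(('far',(282,122),120),('near',(283,281),120),('post end',(283,324),120),('c1',(199,64),74),('c2',(365,64),74),('c3',(355,298),74),('c4',(211,298),74)):
    P=atz(W,px,z); d=P[:2]-p; print(n,P.round(1),'toolxy',(d@X).round(1),(d@Y).round(1)); pts[n]=P
print((pts['far']+pts['near'])/2, sum(pts[c] for c in('c1','c2','c3','c4'))/4)
```

```text
far [509.8  -9.6 120. ] toolxy 0.6 -58.8
near [598.9 -89.7 120. ] toolxy 1.2 61.0
post end [ 627.2 -115.4  120. ] toolxy 1.2 99.3
c1 [433.1 -28.5  74. ] toolxy -64.9 -102.8
c2 [521.2  68.2  74. ] toolxy 66.0 -102.7
c3 [674.2 -67.4  74. ] toolxy 68.4 101.8
c4 [ 583.9 -166.9   74. ] toolxy -66.0 101.8
[554.32292874 -49.62908735 120.        ] [553.12837272 -48.65402072  74.        ]
```

Request:
play_rows([
  [[0.0012,-0.0026,0.012],[0,0,0]],
  [[0,0,0.025],[0,0,0]],
  [[0,0,0.034],[0,0,0]],
  [[0,0,0.037],[0,0,0]],
  [[0,0,0.034],[0,0,0]],
  [[0,0,0.023],[0,0,0]],
  [[0,0,0.011],[0,0,0]],
  [[0,0,0],[0,0,0]],
  [[0,0,0],[0,0,0]],
])

```text
time_s: 13.85
eef_pos: [552.7, -47.9, 99.0]
ee_rot: [0.0, 0.914, 0.405, 0.0]
force: [0.6, -0.4, -0.1]
grip_width: 0.598
```

Run:
```python
from h import *
snap('wrist','w11.png')
s=ctrl.sense();print(s['time_s'],s['eef_pos'],s['force'])
```

```text
13.9 [552.85287453 -47.97647139  99.29651475] [-0.01805816  0.42342186  0.92775621]
```

View pics/w11.png

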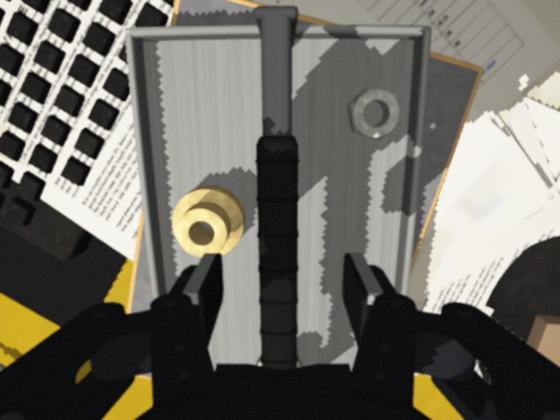

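Request:
play_rows([
  [[-0.0015,0,0.003],[0,0,0]],
  [[0,0,0],[0,0,0]],
  [[0,0,0],[0,0,0]],
  [[0,0,0],[0,0,0]],
  [[0,0,0],[0,0,0]],
  [[0,0,0],[0,0,0]],
  [[0,0,0],[0,0,0]],
], grip=1, squeeze=90)

```text
time_s: 14.6
eef_pos: [551.7, -48.9, 96.6]
ee_rot: [0.0, 0.914, 0.405, 0.0]
force: [-3.5, -1.7, 6.0]
grip_width: 0.152
```

Run:
```python
from h import *
snap('wrist','w12.png')
s=ctrl.sense();print(s['time_s'],s['eef_pos'],s['force'],s['wrist_torque'],s['grip_width'])
```

```text
14.65 [551.71314599 -48.95592041  96.63557173] [-2.66791411 -0.49315673  6.13589871] [-0.14713509  0.37544899  0.07404709] 0.14650073383740317
```

View pics/w12.png

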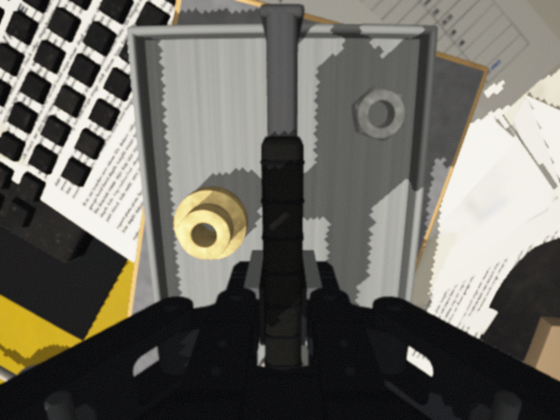

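Request:
play_rows([
  [[0,0,-0.003],[0,0,0]],
  [[0,0,-0.006],[0,0,0]],
  [[0,0,-0.01],[0,0,0]],
  [[0,0,-0.014],[0,0,0]],
  [[0,0,-0.017],[0,0,0]],
  [[0,0,-0.019],[0,0,0]],
  [[0,0,-0.019],[0,0,0]],
  [[0,0,-0.017],[0,0,0]],
  [[0,0,-0.013],[0,0,0]],
  [[0,0,-0.01],[0,0,0]],
  [[0,0,-0.006],[0,0,0]],
  [[0,0,-0.003],[0,0,0]],
  [[0,0,0],[0,0,0]],
  [[0,0,0],[0,0,0]],
  [[0,0,0],[0,0,0]],
  [[0,0,0],[0,0,0]],
])

```text
time_s: 16.25
eef_pos: [551.6, -48.8, 198.6]
ee_rot: [-0.0, 0.914, 0.405, -0.0]
force: [0.1, 0.0, -5.5]
grip_width: 0.149
```

Run:
```python
from h import *
snap('wrist','w13.png'); snap('scene','s13.png'); snap('top','t13.png')
a=cv2.imread('pics/s13.png')[130:330,120:440]; cv2.imwrite('pics/s13z.png',cv2.resize(a,None,fx=2.5,fy=2.5,interpolation=3))
s=ctrl.sense();print(s['time_s'],s['eef_pos'],s['force'],s['wrist_torque'],s['grip_width'])
```

```text
16.4 [551.61830127 -48.78705494 198.78507514] [ 0.59759689 -0.18113133 -5.83362974] [ 0.04431526  0.019299   -0.00507015] 0.14801348411696919
```

View pics/w13.png

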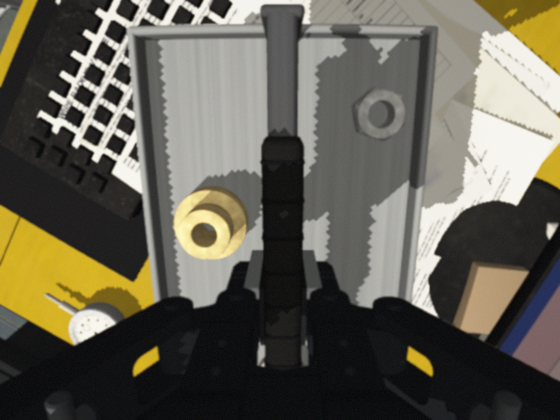

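View pics/s13z.png

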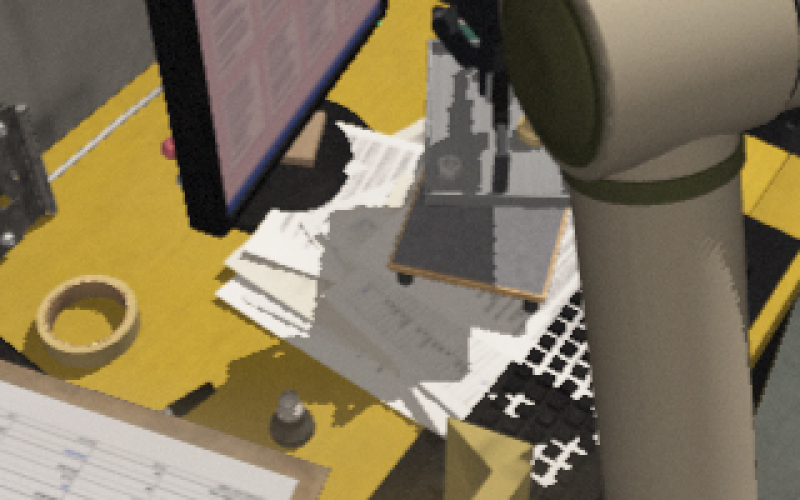

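View pics/t13.png

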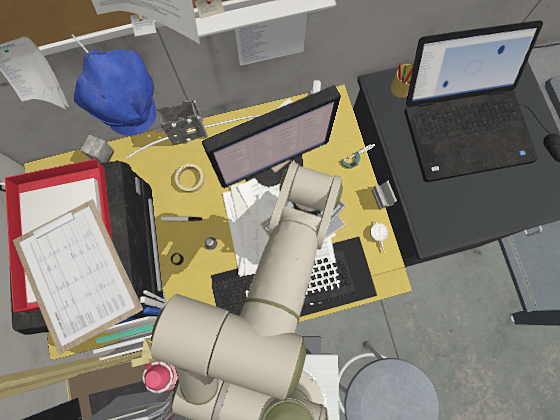

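The tray is up about 102 mm and level: its outline in the wrist view hasn't changed, and the measured weight is about 5.6 N. The jack stands upright on the strip, so I'll hold still.

Request:
play_rows([
  [[0,0,0],[0,0,0]],
  [[0,0,0],[0,0,0]],
  [[0,0,0],[0,0,0]],
  [[0,0,0],[0,0,0]],
  [[0,0,0],[0,0,0]],
  [[0,0,0],[0,0,0]],
  [[0,0,0],[0,0,0]],
  [[0,0,0],[0,0,0]],
  [[0,0,0],[0,0,0]],
  [[0,0,0],[0,0,0]],
  [[0,0,0],[0,0,0]],
  [[0,0,0],[0,0,0]],
  [[0,0,0],[0,0,0]],
  [[0,0,0],[0,0,0]],
  [[0,0,0],[0,0,0]],
  [[0,0,0],[0,0,0]],
  [[0,0,0],[0,0,0]],
  [[0,0,0],[0,0,0]],
  [[0,0,0],[0,0,0]],
  [[0,0,0],[0,0,0]],
])

```text
time_s: 18.4
eef_pos: [551.6, -48.8, 198.9]
ee_rot: [0.0, 0.914, 0.405, -0.0]
force: [-0.0, 0.2, -5.4]
grip_width: 0.149
```

Request:
play_rows([
  [[0,0,0],[0,0,0]],
  [[0,0,0],[0,0,0]],
  [[0,0,0],[0,0,0]],
  [[0,0,0],[0,0,0]],
  [[0,0,0],[0,0,0]],
  [[0,0,0],[0,0,0]],
  [[0,0,0],[0,0,0]],
  [[0,0,0],[0,0,0]],
  [[0,0,0],[0,0,0]],
  [[0,0,0],[0,0,0]],
  [[0,0,0],[0,0,0]],
  [[0,0,0],[0,0,0]],
  [[0,0,0],[0,0,0]],
  [[0,0,0],[0,0,0]],
  [[0,0,0],[0,0,0]],
  [[0,0,0],[0,0,0]],
  [[0,0,0],[0,0,0]],
  [[0,0,0],[0,0,0]],
  [[0,0,0],[0,0,0]],
  [[0,0,0],[0,0,0]],
])

```text
time_s: 20.4
eef_pos: [551.6, -48.8, 198.9]
ee_rot: [0.0, 0.914, 0.405, -0.0]
force: [0.4, 0.4, -5.8]
grip_width: 0.147
```

Run:
```python
from h import *
b=snap('wrist','w14.png'); a=cv2.imread('pics/w13.png')[:,:,::-1]
print('diff',np.abs(a.astype(int)-b).mean(), np.abs(a.astype(int)-b)[20:260,130:430].mean())
s=ctrl.sense();print(s['time_s'],s['eef_pos'],s['force'],s['wrist_torque'],s['grip_width'])
```

```text
diff 2.165096371882086 1.9180324074074073
20.45 [551.63985981 -48.78633776 198.90002914] [ 0.30196296 -0.76874741 -5.29170848] [-0.02112572  0.02167348  0.04960848] 0.14898082976169036
```

View pics/w14.png

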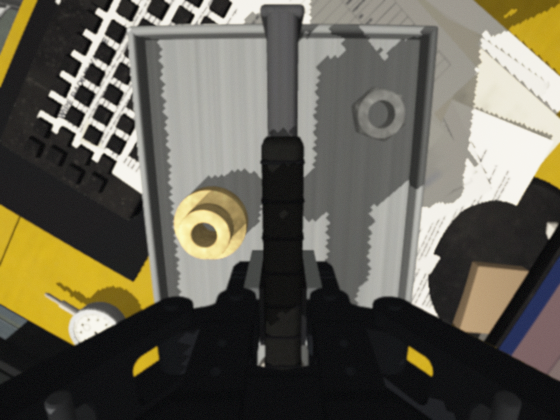

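The view hasn't changed after 4 s: collar at about (208,225), nut at (379,113), and the tray hasn't shifted. I'm handing in.

```bash
python3 -c "
from h import *
print(ctrl.finish_job())"
```

```text
the job is handed in; nothing more can be done
None
```

I took the screw jack out of the tray and stood it upright on the bare yellow strip at about (500, 250) mm. Then I lifted the tray by the middle of its handle about 102 mm straight up, held it still for over 4 s, and handed the job in while still holding it.

**Last checks:**
- **Tray:** the wrist view did not change over the hold, so the tray had not tilted or slipped. The arm pose was steady, and the measured load was about 5.5 N, which matches the tray with its three parts.
- **Parts:** the collar and nut were visible in place. The spigot was hidden behind the gripper during the hold, so I only infer it stayed in from the unchanged load and balance.
- **Jack and desk:** the scene and top pictures, taken just after the lift, showed the jack upright. The other things I could see on the desk looked unmoved. I judged both by eye.

**Disagreement:** the two fixed cameras placed the tray and jack up to about 10 mm from where the wrist camera did. I used the wrist camera, because two of its views at different heights agreed, and both grasps landed where it predicted.

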